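# Balance the centrifuge and cover it

### The job

One jar already stands in the small centrifuge's rotor. Balance it: take the jar of the same size from the block, stand it upright in the bucket directly opposite, then put the dome cover on so that it sits flat on the deck inside its collar. Leave the jar that is already loaded, the two unneeded jars and everything else on the bench where they are, and never tip a jar or the cover over.

Things in the scene. Friction and masses are not known exactly. Their poses are not given: they have to be found in the camera images.
- jar_large_a: large screw-capped glass jar, 46 mm across, 60 mm tall, 120 g; there are two alike. One of the four jars already stands in a bucket of the centrifuge, the others stand on the block. Origin: centre of the underside, z up.
- jar_large_b: large screw-capped glass jar, 46 mm across, 60 mm tall, 120 g; there are two alike. One of the four jars already stands in a bucket of the centrifuge, the others stand on the block. Origin: centre of the underside, z up.
- jar_small_a: small screw-capped glass jar, 32 mm across, 55 mm tall, 60 g; there are two alike. One of the four jars already stands in a bucket of the centrifuge, the others stand on the block. Origin: centre of the underside, z up.
- jar_small_b: small screw-capped glass jar, 32 mm across, 55 mm tall, 60 g; there are two alike. One of the four jars already stands in a bucket of the centrifuge, the others stand on the block. Origin: centre of the underside, z up.
- bucket_a: one of four identical square open steel buckets, fixed in a cross on the stopped rotor, names in no set order: 68 mm from the rotor's centre, 136 mm from the one across the centre, 96 mm from its neighbours. 56 mm square inside, 62 mm outside. Origin: centre of the underside; inner floor 3 mm and wall tops 15 mm above it. x, y along its sides.
- bucket_b: one of four identical square open steel buckets, fixed in a cross on the stopped rotor, names in no set order: 68 mm from the rotor's centre, 136 mm from the one across the centre, 96 mm from its neighbours. 56 mm square inside, 62 mm outside. Origin: centre of the underside; inner floor 3 mm and wall tops 15 mm above it. x, y along its sides.
- bucket_c: one of four identical square open steel buckets, fixed in a cross on the stopped rotor, names in no set order: 68 mm from the rotor's centre, 136 mm from the one across the centre, 96 mm from its neighbours. 56 mm square inside, 62 mm outside. Origin: centre of the underside; inner floor 3 mm and wall tops 15 mm above it. x, y along its sides.
- bucket_d: one of four identical square open steel buckets, fixed in a cross on the stopped rotor, names in no set order: 68 mm from the rotor's centre, 136 mm from the one across the centre, 96 mm from its neighbours. 56 mm square inside, 62 mm outside. Origin: centre of the underside; inner floor 3 mm and wall tops 15 mm above it. x, y along its sides.
- deck (a point): centre of the centrifuge's flat top deck, on the rotor's axis, 50 mm above the bench. Housing: white box 300 x 300 x 50 mm tall. Buckets' undersides are 8 mm above the deck. A fixed collar, 127 mm inner radius, 4 mm thick, stands 8 mm above the deck around the rotor; the cover's edge rests on the deck inside it.
- dome: round opaque grey dome cover, open below, 244 mm across, 4 mm wall, 95 mm tall, plus an upright round black knob on its centre, 30 mm across, 40 mm tall (top at 135 mm). Inside 90 mm high at the middle. 350 g. Starts on the bench, open side down. Origin: centre of its lower edge's plane, z up through the knob.
- block: fixed dark metal block beside the centrifuge, 270 mm (its x) by 90 mm (its y), 61 mm tall, on which three jars stand in a row along its x, about 80 mm apart. Origin: centre of the underside.
- reagent_1: clear bottle, 70 mm across, 150 mm tall, with screw cap; a bystander. Origin: at its underside.
- reagent_2: clear bottle, 70 mm across, 150 mm tall, with screw cap; a bystander. Origin: at its underside.
- beaker: open glass beaker, 68 mm across, 85 mm tall; a bystander. Origin: at its underside.
- measure: narrow glass measure, 44 mm across, 160 mm tall; a bystander. Origin: at its underside.
- dish: shallow white dish, 60 mm across, 15 mm tall; a bystander. Origin: at its underside.
- tip_box: closed grey box, 80 x 115 x 60 mm tall; a bystander. Origin: at its underside.
- scoop: steel spatula, 170 mm long, lying flat; a bystander. Origin: on its underside near its middle.
There are look-alikes about, which are no part of the job. What is shaped like the jar_large_b but blue or purple is not meant.

How it is judged:
By the outcome, as a careful person would: the job done as asked, in the order asked, and still so for the second after the job is handed in, with the robot touching nothing.
It also fails if it takes over 51 s, if anything falls off the work surface, if the arm or the gripper's body presses on something with over 40 N, if the wrist force passes 120 N, or if a joint passes its speed limit or range.

### The arm

A 7-joint arm with a two-finger parallel gripper is mounted at the origin on the work surface. World frame = base frame: x ahead of the robot, y to its left, z up, the work surface at z = 0. Lengths are in m, angles in rad, forces in N, time in s.
With the tool pointing down it reaches from about 0.4 to 0.875 m from the base axis. Payload 4.4 kg.
Tool frame: the origin (TCP) lies at the very end of the fingers, on their centre line; the grasp point (between the pads) lies 19 mm behind it; z points along the fingers, y is the line along which they close (so a half turn about z gives the same grasp; the last joint's range is limited). The gripper opens to 85 mm and grips with 20 to 120 N. Pads are 22 mm wide; open, the fingers measure 114 mm over their backs; the gripper's body (76 mm by 85 mm) begins 54 mm behind the grasp point. The pads swing forward as they close: fully open they stand 13 mm farther back than shut.
Start: joints at [1.189, 0.628, 0.038, 1.517, -0.027, 0.996, -0.02], TCP at [0.202, -0.618, 0.231] pointing down, gripper open.
Joint ranges: [-3.06, 3.06], [-0.37, 2.12], [-1.25, 1.32], [0.18, 2.47], [-1.1, 4.24], [0.23, 1.98], [-2.94, 2.94]. Speed limits (rad/s): [2.57, 2.57, 3.14, 3.14, 3.14, 3.14, 3.14].

### API

Orientations are given as [roll, pitch, yaw] about the fixed x, y, z axes, in that order (R = Rz(yaw) Ry(pitch) Rx(roll)).
In Python, from bench import robot gives the robot as it stands.
- The arm moves only by the shell command python3 -m handwheel 'ROWS'. ROWS is JSON, a list of rows, each a list of 3 entries, a list of its own where there are three numbers: the opening, from 0 (shut) to 1 (fully open), then the shift along the tool's x, y, z scaled (see below), then the turn, a rotation vector about the tool's x, y, z scaled (see below). In form: [[fingers, [dx, dy, dz], [rx, ry, rz]], ...]. A call has 1 to 5 rows; each row shifts and turns the commanded pose from where the row before left it, along the tool's axes as they then stand; what a row does not reach is not made up. The controller multiplies each number of a shift by 0.025 m and each number of a turn by 4 degrees. A row lasts 1/8 s, in which the tool goes at most 62.5 mm and 10.7 degrees, less where a joint would pass 70% of its speed; a pose out of reach is approached as far as the arm can. A call with a number of a shift or a turn outside -1 to 1 is refused whole. A call with a gripper value outside its range is refused whole. The fingers move at their own pace and stop on an object; the grip force is fixed at half the most. Time passes only in rows, so rows that do not move let the fingers close. It gives the time, the measured TCP pose, the force, the opening and the grip force at its end, in the units of the state.
- robot.observe(): the state, without advancing time (a new reading comes with each control period).
- robot.grab_frame(name): name is "scene" or "top"; returns (picture, depth): 420x560x3 uint8, red, green, blue; 420x560 float32, m along the optical axis (not along the pixel's ray), 0 where there is no reading.
- robot.calibration(name): a dict with "camera_matrix" (3x3 intrinsics, pixels), "eye" and "attitude" of the camera in the world. Camera axes: x right, y up, looking along -z (the intrinsics and any distortion apply to the point x, -y, -z); pixel columns grow to the right and rows downward; lengths in m; the calibration is good to about 2 mm. A picture is of the moment at which its call begins. calibration takes no time and is no camera call.
- robot.hand_in(): hands the job in; it is judged then, once.
The state is a dict: "time": time; "q": joint angles; "qd": joint speeds; "joint_efforts": joint torques, N m; "eef_pos": TCP position; "orientation": TCP orientation; "force": force on the tool from outside, world axes, zero at the start; "wrist_torque": the same for the moment, N m; "opening": finger opening in m; "finger_force": force on a finger pad.
Only numpy, scipy, OpenCV 4.12 (cv2) and the standard library are available. Lean on these libraries where they do the work, as an engineer would, in place of code of your own. Each camera call takes 0.05 s, during which the arm holds its last target. There are 200 camera calls.

## Working session

There is one attempt and no reset: what is moved stays moved. The work goes in short steps, Python scripts to look and compute and a shell command to move; the robot and the scene stay as the last step left them, time stands still between calls to the robot, and variables do not carry over. Pictures are saved under pics/ and viewed, at most 10 in all, crops included, and the job is handed in when it is done.

```bash
mkdir -p pics
cat > h.py <<'E'
import numpy as np, cv2
from scipy.spatial.transform import Rotation as R
from bench import robot
def cloud(n):
    im,d=robot.grab_frame(n); c=robot.calibration(n)
    K=np.array(c["camera_matrix"]); v,u=np.mgrid[0:420,0:560]
    k=c.get("distortion",None)
    p=np.stack([(u-K[0,2])/K[0,0]*d,-(v-K[1,2])/K[1,1]*d,-d],-1)
    A=np.array(c["attitude"],float)
    if A.shape==(3,3): M=A
    elif A.size==4: M=R.from_quat(A).as_matrix()
    else: M=R.from_euler("xyz",A.ravel()).as_matrix()
    P=p@M.T+np.array(c["eye"]); P[d==0]=np.nan
    return im,d,P
E
python3 - <<'E'
from h import *
print(robot.observe())
for n in("scene","top"):
    print(robot.calibration(n))
    im,d,P=cloud(n); np.savez(f"{n}.npz",im=im,d=d,P=P)
    cv2.imwrite(f"pics/{n}0.png",im[...,::-1])
    print(np.nanmedian(P[...,2]),np.nanmin(P[...,2]))
E
```

```text
{'time': 0.0, 'q': array([ 1.18918713,  0.62936946,  0.03841257,  1.51837772, -0.02701462,
        0.99628697, -0.0199983 ]), 'qd': array([ 0.00017684,  0.00020824, -0.00047591,  0.00070202,  0.00128027,
       -0.00066136, -0.00122998]), 'joint_efforts': array([ 7.88569560e-04, -5.63384843e+01,  1.22604165e+00, -1.93441987e+01,
        1.09389154e-02,  1.04934137e-02,  1.35036686e-05]), 'eef_pos': array([ 0.20173277, -0.6172403 ,  0.23037031]), 'orientation': array([-3.13966800e+00, -2.71980353e-06,  3.15826489e-01]), 'force': array([-0.16728447,  0.05967382, -0.1636253 ]), 'wrist_torque': array([0.01869059, 0.00027957, 0.03423665]), 'finger_force': 0.0, 'opening': 0.08564833352212475}
{'camera_matrix': array([[473.18310735,   0.        , 278.64029873],
       [  0.        , 473.18310735, 204.92323546],
       [  0.        ,   0.        ,   1.        ]]), 'eye': array([ 1.56899818, -0.64309067,  0.95087767]), 'attitude': array([0.95285836, 0.02205539, 1.01786926])}
0.0014343955497254646 -0.7728654996878763
{'camera_matrix': array([[412.83459255,   0.        , 277.35994838],
       [  0.        , 412.83459255, 206.64554263],
       [  0.        ,   0.        ,   1.        ]]), 'eye': array([ 3.65951700e-01, -8.07470582e-04,  1.46641537e+00]), 'attitude': array([ 0.09155539,  0.02406961, -1.59616985])}
0.001479262643172996 -0.7780812973355344
```

View pics/scene0.png

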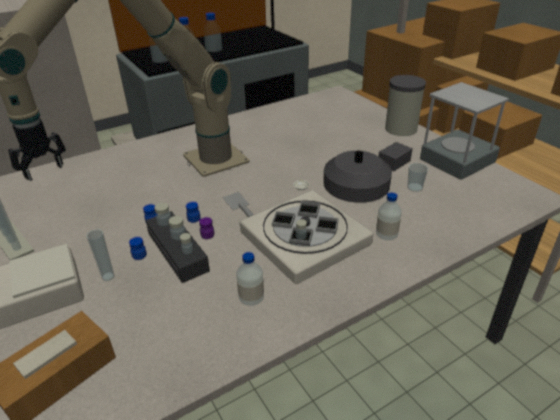

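View pics/top0.png

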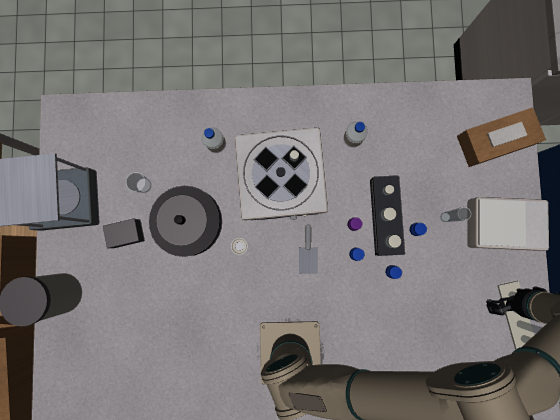

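The scene view shows the centrifuge at about (305,230), with the loaded jar at (303,228), the block with three jars at (165–185,215–245) and the dome at (357,175). In the top view, the deck is at (281,172), the loaded jar at (294,155), and the block jars at (389,189), (390,214) and (395,241). The dome knob is at (180,219). Next I'll measure.

```bash
cat > m.py <<'E'
from h import *
t=np.load("top.npz"); P=t["P"]; im=t["im"]
def blob(u,v,r,zlo,zhi,P=P):
    q=P[v-r:v+r+1,u-r:u+r+1].reshape(-1,3); q=q[(q[:,2]>zlo)&(q[:,2]<zhi)]
    (c,rad)=cv2.minEnclosingCircle(q[:,:2].astype(np.float32))
    return len(q),np.round(c,4),round(2*rad,4),np.round(np.median(q,0),4),np.round(np.percentile(q[:,2],[5,95]),4)
for n,u,v in(("load",294,155),("j1",389,189),("j2",390,214),("j3",395,241)): print(n,blob(u,v,11,.108,.14))
print("dome",blob(184,220,45,.02,.2)); print("domehi",blob(184,220,45,.05,.12)); print("knob",blob(180,219,9,.125,.15))
# housing / block rects
for n,(u,v,r),lo,hi in(("deck",(281,172,52),.04,.058),("block",(388,216,45),.05,.07)):
    m=(P[...,2]>lo)&(P[...,2]<hi); w=np.zeros_like(m); w[v-r:v+r,u-r:u+r]=1
    q=P[m&w][:,:2].astype(np.float32); print(n,len(q),cv2.minAreaRect(q))
# buckets: rims at z .073
for n,u,v in(("bE",291,158),("bW",264,159),("b3",266,186),("b4",297,185)):
    q=P[v-16:v+17,u-16:u+17].reshape(-1,3); q=q[(q[:,2]>.0655)&(q[:,2]<.08)]; print(n,len(q),cv2.minAreaRect(q[:,:2].astype(np.float32)) if len(q)>3 else "")
c=im[120:270,210:430]; cv2.imwrite("pics/crop1.png",cv2.resize(c[...,::-1],None,fx=3.6,fy=3.6,interpolation=cv2.INTER_CUBIC))
for n,u,v in (("dish",239,246),("r1",212,139),("r2",358,131),("beak",138,183)): print(n,P[v,u])
E
python3 m.py
python3 - <<'E'
from h import *
im=np.load("scene.npz")["im"]
c=im[190:280,130:350]; cv2.imwrite("pics/crop2.png",cv2.resize(c[...,::-1],None,fx=3.6,fy=3.6,interpolation=cv2.INTER_CUBIC))
E
```

```text
load (67, array([ 0.6644, -0.0313]), 0.0308, array([ 0.6644, -0.0312,  0.1168]), array([0.1118, 0.1208]))
j1 (69, array([ 0.5387, -0.3388]), 0.0294, array([ 0.5389, -0.3388,  0.1165]), array([0.1113, 0.1207]))
j2 (133, array([ 0.4589, -0.3336]), 0.042, array([ 0.459 , -0.3336,  0.122 ]), array([0.1168, 0.1271]))
j3 (138, array([ 0.3696, -0.3457]), 0.0421, array([ 0.3689, -0.3449,  0.1224]), array([0.1166, 0.1272]))
dome (4163, array([0.4986, 0.3878]), 0.3529, array([0.4549, 0.3443, 0.0923]), array([0.0573, 0.1006]))
domehi (3935, array([0.4976, 0.3866]), 0.3495, array([0.4551, 0.3426, 0.0926]), array([0.0631, 0.1001]))
knob (70, array([0.4579, 0.351 ]), 0.0304, array([0.4575, 0.3498, 0.136 ]), array([0.1293, 0.1407]))
deck 5017 ((0.6104178428649902, 0.015545859932899475), (0.31172090768814087, 0.3001919090747833), 3.6693594455718994)
block 2042 ((0.4564940631389618, -0.3352048993110657), (0.2742067575454712, 0.2615475058555603), 6.105353832244873)
bE 189 ((0.6577327847480774, -0.01960606873035431), (0.10647259652614594, 0.10658597201108932), 88.59185791015625)
bW 143 ((0.6564963459968567, 0.06625017523765564), (0.1092340275645256, 0.09762440621852875), 1.0236133337020874)
b3 150 ((0.5731822848320007, 0.06011456623673439), (0.09615646302700043, 0.09762547165155411), 87.4257583618164)
b4 150 ((0.5739358067512512, -0.030846841633319855), (0.09254126250743866, 0.09731077402830124), 88.00395202636719)
dish [0.36518111 0.16966982 0.0079126 ]
r1 [0.72369563 0.24129003 0.11797469]
r2 [ 0.72928409 -0.24164433  0.14027339]
beak [0.59955298 0.52904571 0.01045131]
```

View pics/crop1.png

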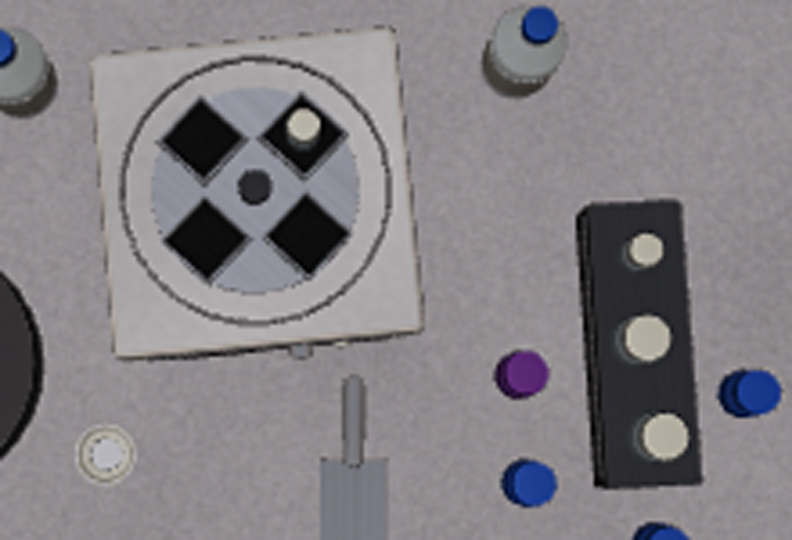

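View pics/crop2.png

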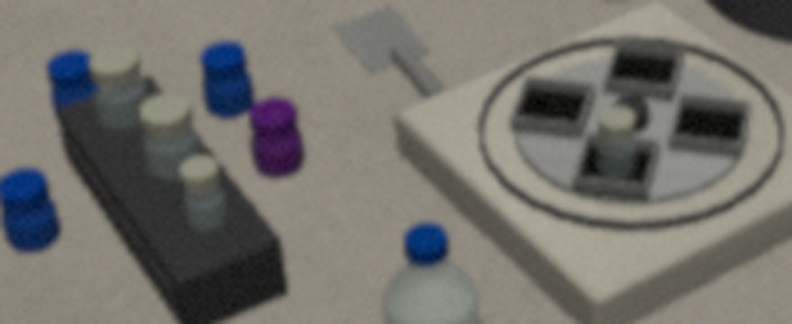

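The crops show that the loaded jar is small, standing in the upper-right bucket of the rotor. On the block only the farthest jar (crop1 645,250) is small. The opposite bucket is at crop1 (207,240), which is top-view pixel (267,187). I'll refine the centres by intersecting pixel rays with known heights.

```bash
cat >> h.py <<'E'
def plane(n,uv,z):
    c=robot.calibration(n);K=np.array(c["camera_matrix"]);M=R.from_euler("xyz",c["attitude"]).as_matrix();e=np.array(c["eye"])
    uv=np.atleast_2d(uv).astype(float)
    d=np.c_[(uv[:,0]-K[0,2])/K[0,0],-(uv[:,1]-K[1,2])/K[1,1],-np.ones(len(uv))]@M.T
    return (e+d*((z-e[2])/d[:,2])[:,None])[:,:2]
def circ(p):
    A=np.c_[2*p,np.ones(len(p))];s=np.linalg.lstsq(A,(p**2).sum(1),rcond=None)[0]
    return s[:2],np.sqrt(s[2]+s[:2]@s[:2])
def zblob(P,u,v,r,z,n="top"):  # centroid of pixels above z, near (u,v)
    m=np.zeros(P.shape[:2],bool);m[v-r:v+r+1,u-r:u+r+1]=1;m&=P[...,2]>z
    vv,uu=np.nonzero(m);return np.array([uu.mean(),vv.mean()]),len(uu)
E
python3 - <<'E'
from h import *
t=np.load("top.npz");P=t["P"];g=cv2.cvtColor(t["im"],cv2.COLOR_RGB2GRAY)
for n,u,v,z in(("load",294,155,.116),("j1",389,189,.116),("knob",180,219,.135)):
    c,k=zblob(P,u,v,11,z-.012);print(n,c,k,plane("top",c,z))
# collar ring: darkest pixel along radii, hub guess
c0=np.array([280.8,172.]);pts=[]
for a in np.arange(0,2*np.pi,.05):
    rr=np.arange(33,42,.25);q=c0+np.c_[np.cos(a)*rr,np.sin(a)*rr]
    w=cv2.remap(g,q[:,0].astype(np.float32)[None],q[:,1].astype(np.float32)[None],1)[0]
    pts.append(q[np.argmin(w)])
p=plane("top",pts,.058);c,r=circ(p)
for _ in range(3):
    e=abs(np.linalg.norm(p-c,axis=1)-r);p=p[e<.004];c,r=circ(p)
print("collar",c,r,len(p))
# bucket interiors
m=(g<45).astype(np.uint8);m[:125]=0;m[220:]=0;m[:,:235]=0;m[:,325:]=0
n,l,s,ce=cv2.connectedComponentsWithStats(m)
for i in range(1,n):
    if s[i,4]>20:print(s[i],ce[i],plane("top",ce[i],.061),plane("top",ce[i],.073))
# dome outline: dark pixels circle
q=P[170:265,140:230].reshape(-1,3);q=q[(q[:,2]>.045)&(q[:,2]<.11)]
d=np.linalg.norm(q[:,:2]-[.457,.35],axis=1)
for lo in np.arange(0,.15,.015):
    k=(d>=lo)&(d<lo+.015);print(round(lo,3),k.sum(),np.round(np.median(q[k,2]),4) if k.any() else"",end="; ")
# second view
s=np.load("scene.npz");S=s["P"]
for n,c,z in(("load",(.664,-.031),.108),("j1",(.539,-.339),.108),("knob",(.457,.35),.12)):
    k=(np.hypot(S[...,0]-c[0],S[...,1]-c[1])<.035)&(S[...,2]>z);print(n,k.sum(),np.median(S[k],0))
    kk=S[k];print((kk.max(0)+kk.min(0))/2,kk.max(0)-kk.min(0))
E
```

```text
load [294.05633803 154.46478873] 71 [[ 0.66319669 -0.03131456]]
j1 [388.92857143 189.        ] 70 [[ 0.53872304 -0.33853234]]
knob [178.65753425 219.05479452] 73 [[0.45737008 0.34985288]]
collar [0.61462725 0.01615369] 0.12769629745623404 126
[283 147  22  21 154] [293.56493506 157.94155844] [[ 0.66316034 -0.03050726]] [[ 0.66062265 -0.03025367]]
[256 148  21  21 239] [265.71548117 158.0083682 ] [[0.66585972 0.06573383]] [[0.66329898 0.06516567]]
[277 168   8   9  53] [280.11320755 171.8490566 ] [[0.61594293 0.01720046]] [[0.61380841 0.0170467 ]]
[285 175  21  21 245] [294.91020408 184.75510204] [[ 0.56961522 -0.03241437]] [[ 0.56787625 -0.0321445 ]]
[256 176  22  21 245] [266.67346939 185.91020408] [[0.56841044 0.06465807]] [[0.56668177 0.0640991 ]]
0.0 18 0.0987; 0.015 152 0.0965; 0.03 317 0.0963; 0.045 435 0.0965; 0.06 567 0.0965; 0.075 680 0.0955; 0.09 751 0.0838; 0.105 858 0.0697; 0.12 91 0.062; 0.135 0 ; load 74 [ 0.67124095 -0.03507931  0.11553889]
[ 0.66722565 -0.03453599  0.11375636] [0.0319689  0.03030723 0.0107431 ]
j1 77 [ 0.5445156  -0.34183235  0.11551465]
[ 0.54323524 -0.3408557   0.1142336 ] [0.03287486 0.0291606  0.0119332 ]
knob 53 [0.46804848 0.34579452 0.13305632]
[0.46271431 0.34808558 0.1297001 ] [0.03129403 0.0282018  0.01894428]
```

```bash
python3 -m handwheel '[[0.8,[0,0,0],[0,0,0.905]],[0.8,[0,0,0],[0,0,0.905]],[0.8,[0,0,0],[0,0,0.905]],[0.8,[0,0,0],[0,0,0.905]],[0.8,[0,0,0],[0,0,0.9]]]'; python3 -m handwheel '[[0.8,[0,0,0],[0,0,0]],[0.8,[0,0,0],[0,0,0]]]'
```

```text
time: 0.72
eef_pos: [0.2018, -0.6175, 0.2307]
orientation: [-3.14, 0.0, -0.002]
force: [0.1, 0.0, -1.3]
opening: 0.0686
finger_force: 0.0
time: 0.98
eef_pos: [0.2019, -0.6177, 0.231]
orientation: [-3.141, 0.0, 0.001]
force: [-0.7, -0.5, -0.3]
opening: 0.0683
finger_force: 0.0
```

```bash
python3 -m handwheel '[[0.8,[0.9,-0.743,0],[0,0,0]],[0.8,[0.9,-0.743,0],[0,0,0]],[0.8,[0.9,-0.743,0],[0,0,0]],[0.8,[0.9,-0.743,0],[0,0,0]],[0.8,[0.9,-0.743,0],[0,0,0]]]' >/dev/null; python3 -m handwheel '[[0.8,[0.9,-0.743,0],[0,0,0]],[0.8,[0.9,-0.743,0],[0,0,0]],[0.8,[0.9,-0.743,0],[0,0,0]],[0.8,[0.9,-0.743,0],[0,0,0]],[0.8,[0.9,-0.743,0],[0,0,0]]]'; python3 -m handwheel '[[0.8,[0.9,-0.743,0],[0,0,0]],[0.8,[0.9,-0.743,0],[0,0,0]],[0.8,[0.9,-0.743,0],[0,0,0]],[0.8,[0.9,-0.743,0],[0,0,0]],[0.8,[0.9,-0.743,0],[0,0,0]]]'; python3 -m handwheel '[[0.8,[0,0,0],[0,0,0]],[0.8,[0,0,0],[0,0,0]],[0.8,[0,0,0],[0,0,0]]]'
```

```text
time: 2.22
eef_pos: [0.4276, -0.4314, 0.2313]
orientation: [-3.142, -0.0, 0.001]
force: [0.8, 0.1, -0.5]
opening: 0.0685
finger_force: 0.0
time: 2.85
eef_pos: [0.54, -0.3386, 0.2313]
orientation: [-3.142, -0.0, 0.001]
force: [-0.3, -0.3, 0.2]
opening: 0.0686
finger_force: 0.0
time: 3.22
eef_pos: [0.5381, -0.3405, 0.2314]
orientation: [3.141, 0.001, -0.002]
force: [-0.3, -0.0, 0.4]
opening: 0.0682
finger_force: 0.0
```

```bash
python3 -m handwheel '[[0.8,[0.05,-0.05,0.9],[0,0,0]],[0.8,[0,0,0.9],[0,0,0]],[0.8,[0,0,0.9],[0,0,0]],[0.8,[0,0,0.9],[0,0,0]],[0.8,[0,0,0.9],[0,0,0]]]'; python3 -m handwheel '[[0.8,[0,0,0.6],[0,0,0]],[0.8,[0,0,0.6],[0,0,0]],[0.8,[0,0,0.6],[0,0,0]],[0.8,[0,0,0],[0,0,0]],[0.8,[0,0,0],[0,0,0]]]';  python3 -m handwheel '[[0.25,[0,0,0],[0,0,0]],[0.25,[0,0,0],[0,0,0]],[0.25,[0,0,0],[0,0,0]],[0.25,[0,0,0],[0,0,0]],[0.25,[0,0,0],[0,0,0]]]'; python3 -m handwheel '[[0.25,[0,0,0],[0,0,0]],[0.25,[0,0,0],[0,0,0]],[0.25,[0,0,0],[0,0,0]]]'
```

```text
time: 3.85
eef_pos: [0.5398, -0.3391, 0.1183]
orientation: [3.141, 0.0, -0.001]
force: [0.2, 0.1, 0.5]
opening: 0.0682
finger_force: 0.0
time: 4.47
eef_pos: [0.5409, -0.3382, 0.0742]
orientation: [3.141, -0.001, 0.0]
force: [0.8, 0.1, 0.3]
opening: 0.0682
finger_force: 0.0
time: 5.1
eef_pos: [0.5411, -0.3383, 0.0748]
orientation: [3.141, -0.001, 0.0]
force: [0.8, 0.3, 5.4]
opening: 0.0289
finger_force: 59.7
time: 5.48
eef_pos: [0.5411, -0.3383, 0.0747]
orientation: [3.141, -0.001, 0.0]
force: [-0.9, 0.1, 5.8]
opening: 0.0293
finger_force: 59.7
```

```bash
python3 -m handwheel '[[0.1,[0,0,-0.5],[0,0,0]],[0.1,[0,0,-0.9],[0,0,0]],[0.1,[0,0,-0.9],[0,0,0]],[0.1,[0,0,-0.9],[0,0,0]],[0.1,[0,0,-0.9],[0,0,0]]]'; python3 -m handwheel '[[0.1,[0,0,-0.5],[0,0,0]],[0.1,[0,0,0],[0,0,0]]]'
python3 - <<'E'
from h import *
im,d,P=cloud("scene"); np.savez("s1.npz",im=im,P=P)
cv2.imwrite("pics/s1.png",cv2.resize(im[130:290,90:330][...,::-1],None,fx=3.2,fy=3.2))
E
```

```text
time: 6.1
eef_pos: [0.5404, -0.3377, 0.1775]
orientation: [-3.141, 0.0, 0.0]
force: [0.7, 0.1, -1.2]
opening: 0.0292
finger_force: 59.4
time: 6.35
eef_pos: [0.541, -0.3382, 0.1897]
orientation: [3.141, -0.001, 0.0]
force: [-0.9, 0.2, -1.3]
opening: 0.029
finger_force: 59.3
```

View pics/s1.png

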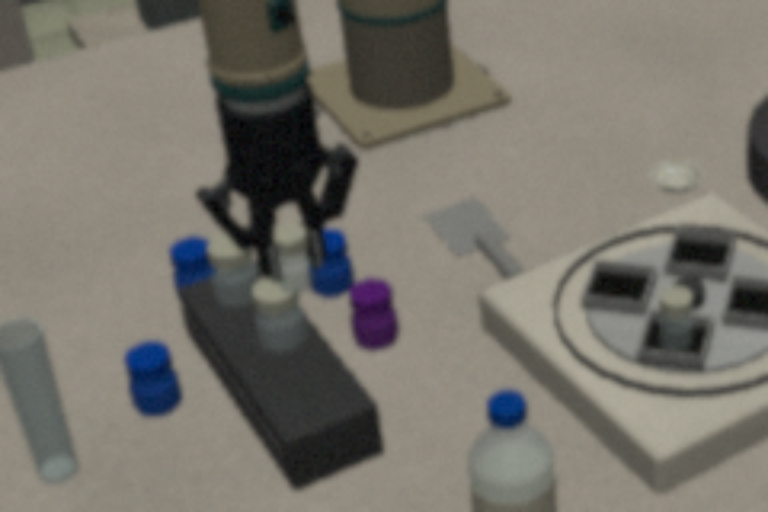

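The crop shows the small jar held upright between the fingers at about (290,255), with the other two jars still on the block. Next I carry it over.

```bash
python3 -m handwheel '[[0.1,[0.06,-0.6,0],[0,0,0]],[0.1,[0.06,-0.9,0],[0,0,0]],[0.1,[0.06,-0.9,0],[0,0,0]],[0.1,[0.06,-0.9,0],[0,0,0]],[0.1,[0.06,-0.9,0],[0,0,0]]]' >/dev/null; python3 -m handwheel '[[0.1,[0.06,-0.9,0],[0,0,0]],[0.1,[0.06,-0.9,0],[0,0,0]],[0.1,[0.06,-0.9,0],[0,0,0]],[0.1,[0.06,-0.9,0],[0,0,0]],[0.1,[0.06,-0.9,0],[0,0,0]]]'; python3 -m handwheel '[[0.1,[0.06,-0.9,0],[0,0,0]],[0.1,[0.06,-0.9,0],[0,0,0]],[0.1,[0.06,-0.9,0],[0,0,0]],[0.1,[0.06,-0.9,0],[0,0,0]],[0.1,[0.06,-0.9,0],[0,0,0]]]'; python3 -m handwheel '[[0.1,[0.06,-0.9,0],[0,0,0]],[0.1,[0.06,-0.9,0],[0,0,0]],[0.1,[0.06,-0.9,0],[0,0,0]],[0.1,[0.04,-0.23,0],[0,0,0]],[0.1,[0,0,0],[0,0,0]]]'; python3 -m handwheel '[[0.1,[0,0,0],[0,0,0]],[0.1,[0,0,0],[0,0,0]]]'
```

```text
time: 7.65
eef_pos: [0.5555, -0.1187, 0.1889]
orientation: [-3.142, -0.0, 0.001]
force: [-0.4, -0.6, -0.5]
opening: 0.0289
finger_force: 59.4
time: 8.28
eef_pos: [0.5629, -0.0062, 0.189]
orientation: [-3.141, -0.0, 0.001]
force: [0.0, 0.3, -1.2]
opening: 0.0292
finger_force: 59.4
time: 8.9
eef_pos: [0.5684, 0.0655, 0.1889]
orientation: [3.141, -0.0, 0.001]
force: [-0.2, -0.2, -1.1]
opening: 0.0292
finger_force: 59.4
time: 9.15
eef_pos: [0.5685, 0.0642, 0.1889]
orientation: [3.141, -0.0, -0.001]
force: [0.3, -0.2, -1.1]
opening: 0.0295
finger_force: 59.4
```

```bash
python3 -m handwheel '[[0.1,[0,0,0.9],[0,0,0]],[0.1,[0,0,0.9],[0,0,0]],[0.1,[0,0,0.9],[0,0,0]],[0.1,[0,0,0.9],[0,0,0]],[0.1,[0,0,0.5],[0,0,0]]]'; python3 -m handwheel '[[0.1,[0,0,0.2],[0,0,0]],[0.1,[0,0,0.1],[0,0,0]],[0.1,[0,0,0],[0,0,0]],[0.1,[0,0,0],[0,0,0]]]'
```

```text
time: 9.78
eef_pos: [0.568, 0.0646, 0.0853]
orientation: [3.141, 0.001, -0.001]
force: [0.4, -0.8, 1.1]
opening: 0.0294
finger_force: 59.4
time: 10.28
eef_pos: [0.5689, 0.0654, 0.0794]
orientation: [-3.141, -0.001, 0.0]
force: [0.2, -0.6, -1.0]
opening: 0.0291
finger_force: 59.4
```

Run:
```python
from h import *
im,d,P=cloud("scene")
cv2.imwrite("pics/s2.png",cv2.resize(im[150:290,210:390][...,::-1],None,fx=4,fy=4))
```

```text
(no output)
```

View pics/s2.png

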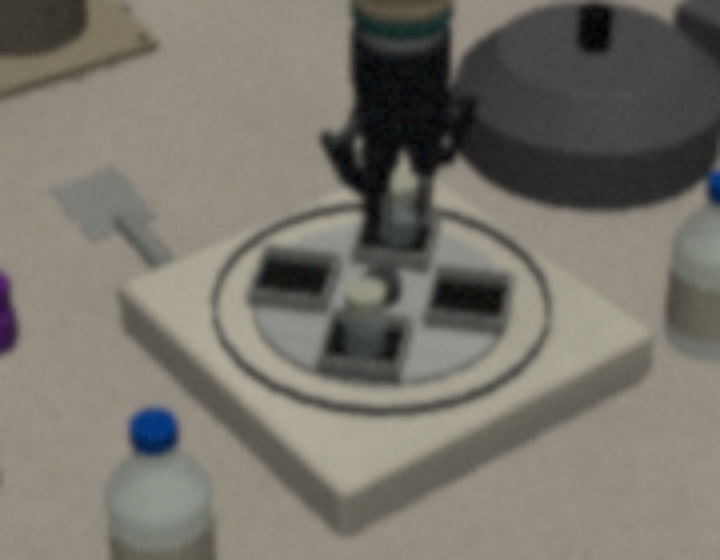

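The jar is held upright over the opposite bucket, at crop (403,215), about 5 mm above its floor. I'll lower it the rest of the way.

```bash
python3 -m handwheel '[[0.1,[0,0,0.08],[0,0,0]],[0.1,[0,0,0.08],[0,0,0]],[0.1,[0,0,0],[0,0,0]]]';  python3 -m handwheel '[[0.1,[0,0,0.04],[0,0,0]],[0.1,[0,0,0],[0,0,0]],[0.1,[0,0,0],[0,0,0]]]'
```

```text
time: 10.7
eef_pos: [0.5685, 0.0654, 0.0748]
orientation: [-3.142, -0.0, 0.0]
force: [1.2, 0.6, -1.1]
opening: 0.0293
finger_force: 59.4
time: 11.08
eef_pos: [0.5685, 0.0654, 0.0747]
orientation: [-3.141, -0.0, 0.0]
force: [-1.5, -0.1, 7.6]
opening: 0.0292
finger_force: 60.2
```

```bash
python3 -m handwheel '[[0.4,[0,0,0],[0,0,0]],[0.45,[0,0,0],[0,0,0]],[0.55,[0,0,0],[0,0,0]],[0.6,[0,0,0],[0,0,0]],[0.6,[0,0,0],[0,0,0]]]';  python3 -m handwheel '[[0.6,[0,0,-0.3],[0,0,0]],[0.6,[0,0,-0.9],[0,0,0]],[0.6,[0,0,-0.9],[0,0,0]],[0.6,[0,0,-0.9],[0,0,0]],[0.6,[0,0,-0.9],[0,0,0]]]';  python3 -m handwheel '[[0.6,[0,0,-0.9],[0,0,0]],[0.6,[0,0,-0.6],[0,0,0]],[0.6,[-0.3,-0.9,0],[0,0,0]],[0.6,[-0.3,-0.9,0],[0,0,0]],[0.6,[-0.3,-0.9,0],[0,0,0]]]'; python3 -m handwheel '[[0.6,[-0.3,-0.9,0],[0,0,0]],[0.6,[-0.3,-0.9,0],[0,0,0]],[0.6,[-0.3,-0.9,0],[0,0,0]],[0.6,[-0.3,-0.9,0],[0,0,0]],[0.6,[-0.3,-0.9,0],[0,0,0]]]'; python3 -m handwheel '[[0.6,[-0.3,-0.9,0],[0,0,0]],[0.6,[-0.3,-0.9,0],[0,0,0]],[0.6,[-0.3,-0.9,0],[0,0,0]],[0.6,[-0.3,-0.9,0],[0,0,0]],[0.6,[0,0,0],[0,0,0]]]'
python3 - <<'E'
from h import *
im,d,P=cloud("top"); np.savez("t2.npz",im=im,P=P)
cv2.imwrite("pics/t2.png",cv2.resize(im[110:280,120:430][...,::-1],None,fx=2.5,fy=2.5))
for n,u,v,z in(("load",294,155,.116),("new",267,186,.116),("knob",180,219,.135)):
    c,k=zblob(P,u,v,13,z-.012);print(n,c,k,plane("top",c,z))
E
```

```text
time: 11.7
eef_pos: [0.5685, 0.0653, 0.0737]
orientation: [3.142, 0.0, 0.0]
force: [1.1, 0.3, 0.7]
opening: 0.0513
finger_force: 0.0
time: 12.32
eef_pos: [0.5686, 0.0653, 0.1726]
orientation: [-3.142, -0.001, 0.0]
force: [0.3, 0.2, -0.5]
opening: 0.0512
finger_force: 0.0
time: 12.95
eef_pos: [0.5456, 0.1334, 0.209]
orientation: [-3.142, 0.0, -0.0]
force: [-0.7, 0.7, 0.3]
opening: 0.0514
finger_force: 0.0
time: 13.58
eef_pos: [0.508, 0.246, 0.2089]
orientation: [3.141, 0.0, 0.0]
force: [0.2, 1.3, 0.0]
opening: 0.0517
finger_force: 0.0
time: 14.2
eef_pos: [0.4772, 0.3373, 0.2087]
orientation: [-3.141, 0.001, 0.004]
force: [-0.3, 0.3, 0.0]
opening: 0.0514
finger_force: 0.0
load [294.10144928 154.34782609] 69 [[ 0.66358659 -0.03147568]]
new [265.578125 184.234375] 64 [[0.56617719 0.06558906]]
knob [177.48598131 212.77570093] 321 [[0.47794119 0.35361783]]
```

View pics/t2.png

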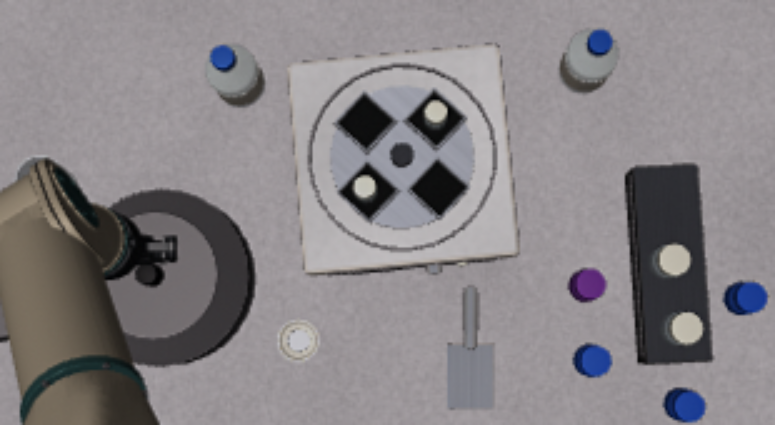

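The new jar stands upright in the opposite bucket (365,187) and the loaded jar (436,112) hasn't moved. The dome knob is at (150,273), beside the hand. Now the dome.

```bash
python3 -m handwheel '[[0.6,[-0.75,-0.56,0],[0,0,0]],[0.6,[0,0,0],[0,0,0]],[0.6,[0,0,0],[0,0,0]],[0.6,[0,0,0],[0,0,0]]]'; python3 -m handwheel '[[0.6,[0,0,0.7],[0,0,0]],[0.6,[0,0,0.5],[0,0,0]],[0.6,[0,0,0],[0,0,0]],[0.6,[0,0,0],[0,0,0]]]'
```

```text
time: 14.75
eef_pos: [0.4608, 0.3481, 0.2089]
orientation: [3.141, -0.001, -0.002]
force: [-0.2, 0.3, 0.3]
opening: 0.0514
finger_force: 0.0
time: 15.25
eef_pos: [0.4601, 0.3493, 0.1791]
orientation: [-3.141, -0.0, 0.0]
force: [0.0, -1.0, 0.9]
opening: 0.0511
finger_force: 0.0
```

```bash
python3 -m handwheel '[[0.6,[-0.04,-0.02,0.7],[0,0,0]],[0.6,[0,0,0.7],[0,0,0]],[0.6,[0,0,0.7],[0,0,0]],[0.6,[0,0,0.6],[0,0,0]],[0.6,[0,0,0.35],[0,0,0]]]'; python3 -m handwheel '[[0.6,[0,0,0],[0,0,0]],[0.6,[0,0,0],[0,0,0]],[0.6,[0,0,0],[0,0,0]]]'; python3 -m handwheel '[[0.1,[0,0,0],[0,0,0]],[0.1,[0,0,0],[0,0,0]],[0.1,[0,0,0],[0,0,0]],[0.1,[0,0,0],[0,0,0]],[0.1,[0,0,0],[0,0,0]]]'; python3 -m handwheel '[[0.1,[0,0,0],[0,0,0]],[0.1,[0,0,0],[0,0,0]]]'
```

```text
time: 15.88
eef_pos: [0.4587, 0.3498, 0.1021]
orientation: [3.141, 0.0, 0.0]
force: [-1.0, -0.4, 0.5]
opening: 0.0511
finger_force: 0.0
time: 16.25
eef_pos: [0.4591, 0.3501, 0.1032]
orientation: [-3.141, -0.001, 0.0]
force: [-0.1, -0.1, -0.6]
opening: 0.0512
finger_force: 0.0
time: 16.88
eef_pos: [0.459, 0.3505, 0.1033]
orientation: [-3.14, -0.001, 0.0]
force: [-0.5, 0.8, 4.2]
opening: 0.0287
finger_force: 59.1
time: 17.12
eef_pos: [0.4591, 0.3505, 0.1033]
orientation: [-3.14, -0.001, 0.0]
force: [-0.7, 1.3, 6.3]
opening: 0.0286
finger_force: 59.1
```

```bash
python3 -m handwheel '[[0.1,[0,0,-0.2],[0,0,0]],[0.1,[0,0,-0.4],[0,0,0]],[0.1,[0,0,-0.6],[0,0,0]],[0.1,[0,0,-0.7],[0,0,0]],[0.1,[0,0,-0.7],[0,0,0]]]'; python3 -m handwheel '[[0.1,[0,0,-0.7],[0,0,0]],[0.1,[0,0,-0.7],[0,0,0]],[0.1,[0,0,-0.7],[0,0,0]],[0.1,[0,0,-0.6],[0,0,0]],[0.1,[0,0,-0.3],[0,0,0]]]'; python3 -m handwheel '[[0.1,[0,0,0],[0,0,0]],[0.1,[0,0,0],[0,0,0]],[0.1,[0,0,0],[0,0,0]]]'
```

```text
time: 17.75
eef_pos: [0.4587, 0.3497, 0.1689]
orientation: [-3.141, -0.0, 0.0]
force: [-0.3, -0.9, -5.2]
opening: 0.0285
finger_force: 59.4
time: 18.38
eef_pos: [0.4589, 0.35, 0.2439]
orientation: [-3.141, -0.001, 0.0]
force: [-0.1, -0.4, -4.6]
opening: 0.0289
finger_force: 59.4
time: 18.75
eef_pos: [0.4584, 0.3495, 0.2419]
orientation: [3.141, 0.001, 0.0]
force: [1.2, -0.4, -3.2]
opening: 0.0284
finger_force: 59.4
```

```bash
python3 -m handwheel '[[0.1,[0.175,0.37,0],[0,0,0]],[0.1,[0.175,0.37,0],[0,0,0]],[0.1,[0.35,0.74,0],[0,0,0]],[0.1,[0.35,0.74,0],[0,0,0]],[0.1,[0.35,0.74,0],[0,0,0]]]'; python3 -m handwheel '[[0.1,[0.35,0.74,0],[0,0,0]],[0.1,[0.35,0.74,0],[0,0,0]],[0.1,[0.35,0.74,0],[0,0,0]],[0.1,[0.35,0.74,0],[0,0,0]],[0.1,[0.35,0.74,0],[0,0,0]]]'; python3 -m handwheel '[[0.1,[0.35,0.74,0],[0,0,0]],[0.1,[0.35,0.74,0],[0,0,0]],[0.1,[0.35,0.74,0],[0,0,0]],[0.1,[0.35,0.74,0],[0,0,0]],[0.1,[0.35,0.74,0],[0,0,0]]]'; python3 -m handwheel '[[0.1,[0.35,0.74,0],[0,0,0]],[0.1,[0.35,0.74,0],[0,0,0]],[0.1,[0.35,0.74,0],[0,0,0]],[0.1,[0.175,0.37,0],[0,0,0]],[0.1,[0.175,0.37,0],[0,0,0]]]'; python3 -m handwheel '[[0.1,[0,0,0],[0,0,0]],[0.1,[0,0,0],[0,0,0]],[0.1,[0,0,0],[0,0,0]],[0.1,[0,0,0],[0,0,0]]]'
```

```text
time: 19.38
eef_pos: [0.4947, 0.2737, 0.2427]
orientation: [3.141, -0.0, -0.001]
force: [0.2, -0.3, -4.2]
opening: 0.0282
finger_force: 59.5
time: 20.0
eef_pos: [0.5381, 0.1821, 0.2426]
orientation: [-3.142, -0.0, 0.0]
force: [-0.4, -0.3, -3.8]
opening: 0.0285
finger_force: 59.5
time: 20.62
eef_pos: [0.5818, 0.0896, 0.2425]
orientation: [-3.142, -0.0, 0.0]
force: [0.3, -1.1, -3.3]
opening: 0.0284
finger_force: 59.5
time: 21.25
eef_pos: [0.6164, 0.0167, 0.2424]
orientation: [-3.141, 0.0, 0.001]
force: [-1.1, -0.8, -4.5]
opening: 0.0288
finger_force: 59.5
time: 21.75
eef_pos: [0.6161, 0.0174, 0.2426]
orientation: [-3.141, 0.0, 0.001]
force: [0.8, -1.0, -4.4]
opening: 0.0283
finger_force: 59.5
```

```bash
python3 -m handwheel '[[0.1,[0,0.03,0.5],[0,0,0]],[0.1,[0,0,0.6],[0,0,0]],[0.1,[0,0,0.6],[0,0,0]],[0.1,[0,0,0.6],[0,0,0]],[0.1,[0,0,0.5],[0,0,0]]]'; python3 -m handwheel '[[0.1,[0,0,0.2],[0,0,0]],[0.1,[0,0,0],[0,0,0]],[0.1,[0,0,0],[0,0,0]],[0.1,[0,0,0],[0,0,0]]]'
python3 - <<'E'
from h import *
im,d,P=cloud("top"); np.savez("t3.npz",im=im,P=P)
a=cv2.resize(im[115:235,215:345][...,::-1],None,fx=3,fy=3)
im,d,P=cloud("scene"); np.savez("s3.npz",im=im,P=P)
b=cv2.resize(im[160:290,235:380][...,::-1],(400,360))
cv2.imwrite("pics/t3.png",np.hstack([a,b]))
E
```

```text
time: 22.38
eef_pos: [0.616, 0.0161, 0.1711]
orientation: [3.142, 0.001, 0.0]
force: [0.7, -0.2, -4.1]
opening: 0.0286
finger_force: 59.5
time: 22.88
eef_pos: [0.6167, 0.0161, 0.1682]
orientation: [-3.142, -0.001, 0.0]
force: [-0.3, -0.4, -3.9]
opening: 0.0282
finger_force: 59.6
```

View pics/t3.png

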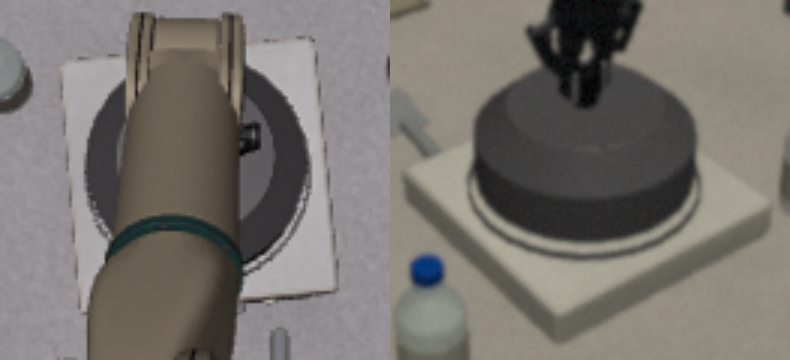

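The top view shows the dome centred over the collar, with a sliver of collar at the lower right (parallax, since the camera looks from that side). The scene view shows it level and about 15 mm above the deck. I'll check the centring numerically.

Run:
```python
from h import *
from scipy.optimize import least_squares
def fit(p,r0):
    f=lambda c:np.linalg.norm(p-c,axis=1)-r0
    return least_squares(f,[.615,.017],loss="soft_l1",f_scale=.002)
# dome wall in scene view
s=np.load("s3.npz");P=s["P"];q=P.reshape(-1,3)
k=(np.hypot(q[:,0]-.615,q[:,1]-.017)<.15)&(q[:,2]>.08)&(q[:,2]<.11)
r=fit(q[k][:,:2],.122);print("dome scene depth",k.sum(),r.x,np.median(abs(r.fun)))
print("free",circ(q[k][:,:2]))
# collar from scene, first image
g=cv2.cvtColor(np.load("scene.npz")["im"],cv2.COLOR_RGB2GRAY)
c=robot.calibration("scene");K=np.array(c["camera_matrix"]);M=R.from_euler("xyz",c["attitude"]).as_matrix();e=np.array(c["eye"])
def proj(X):
    y=(X-e)@M;return np.c_[K[0,0]*y[:,0]/-y[:,2]+K[0,2],K[1,1]*-y[:,1]/-y[:,2]+K[1,2]]
pts=[]
for a in np.arange(0,2*np.pi,.05):
    rr=np.arange(.112,.142,.0005);X=np.c_[.617+rr*np.cos(a),.015+rr*np.sin(a),np.full(len(rr),.058)];uv=proj(X).astype(np.float32)
    w=cv2.remap(g,uv[:,0][None],uv[:,1][None],1)[0];pts.append(X[np.argmin(w),:2])
p=np.array(pts);cc,rr=circ(p)
for _ in range(3):
    p=p[abs(np.linalg.norm(p-cc,axis=1)-rr)<.004];cc,rr=circ(p)
print("collar scene",cc,rr,len(p))
# dome in top view: silhouette of the dome at its wide shoulder unknown; knob hidden
t=np.load("t3.npz")["P"].reshape(-1,3)
t0=np.load("top.npz")["P"].reshape(-1,3);s0=np.load("scene.npz")["P"].reshape(-1,3)
k=(np.hypot(s0[:,0]-.458,s0[:,1]-.35)<.15)&(s0[:,2]>.018)&(s0[:,2]<.048)
r0=fit(s0[k][:,:2]+[.157,-.333],.122);print("dome start scene",r0.x-[.157,-.333],circ(s0[k][:,:2]))
```

```text
dome scene depth 631 [0.61659621 0.01591498] 0.0010362428886556002
free (array([0.61749841, 0.01524167]), np.float64(0.12107047303863376))
collar scene [0.62337142 0.0111822 ] 0.12722930922162526 115
dome start scene [0.45916865 0.35155548] (array([0.46059167, 0.35027256]), np.float64(0.12050973455577682))
```

Both cameras agree on the centring to about 1–2 mm, and the clearance is 5 mm. I'll nudge 1 mm in x, then lower while watching the force. TCP should reach z ≈ 0.153 if the dome is seated on the deck, or 0.161 if it's on the collar.

```bash
python3 -m handwheel '[[0.1,[0.04,0,0.1],[0,0,0]],[0.1,[0,0,0.1],[0,0,0]],[0.1,[0,0,0.1],[0,0,0]],[0.1,[0,0,0],[0,0,0]]]'; python3 -m handwheel '[[0.1,[0,0,0.1],[0,0,0]],[0.1,[0,0,0.1],[0,0,0]],[0.1,[0,0,0],[0,0,0]]]'
```

```text
time: 23.48
eef_pos: [0.617, 0.0161, 0.1597]
orientation: [3.142, 0.001, 0.0]
force: [0.7, -0.2, -3.4]
opening: 0.0286
finger_force: 59.6
time: 23.85
eef_pos: [0.617, 0.0161, 0.1548]
orientation: [3.142, 0.001, 0.0]
force: [-0.3, -0.7, -4.4]
opening: 0.0288
finger_force: 59.6
```

Inside the collar, no contact yet. Last bit.

```bash
python3 -m handwheel '[[0.1,[0,0,0.05],[0,0,0]],[0.1,[0,0,0],[0,0,0]],[0.1,[0,0,0],[0,0,0]]]'; python3 -m handwheel '[[0.1,[0,0,0.03],[0,0,0]],[0.1,[0,0,0],[0,0,0]],[0.1,[0,0,0],[0,0,0]]]'
```

```text
time: 24.22
eef_pos: [0.6173, 0.0161, 0.1539]
orientation: [3.142, -0.0, 0.0]
force: [0.2, -0.7, -4.4]
opening: 0.0285
finger_force: 59.6
time: 24.6
eef_pos: [0.6173, 0.016, 0.1533]
orientation: [3.142, -0.0, 0.0]
force: [-0.6, 0.3, -1.5]
opening: 0.0282
finger_force: 60.1
```

```bash
python3 -m handwheel '[[0.1,[0,0,0.03],[0,0,0]],[0.1,[0,0,0],[0,0,0]],[0.3,[0,0,0],[0,0,0]],[0.5,[0,0,0],[0,0,0]],[0.6,[0,0,0],[0,0,0]]]'; python3 -m handwheel '[[0.6,[0,0,0],[0,0,0]],[0.6,[0,0,-0.3],[0,0,0]],[0.6,[0,0,-0.7],[0,0,0]],[0.6,[0,0,-0.8],[0,0,0]],[0.6,[0,0,-0.8],[0,0,0]]]';  python3 -m handwheel '[[0.6,[0,0,-0.8],[0,0,0]],[0.6,[0,0,-0.4],[0,0,0]],[0.6,[-0.5,0.9,0],[0,0,0]],[0.6,[-0.5,0.9,0],[0,0,0]],[0.6,[-0.5,0.9,0],[0,0,0]]]'; python3 -m handwheel '[[0.6,[-0.5,0.9,0],[0,0,0]],[0.6,[-0.5,0.9,0],[0,0,0]],[0.6,[-0.5,0.9,0],[0,0,0]],[0.6,[-0.5,0.9,0],[0,0,0]],[0.6,[0,0,0],[0,0,0]]]'
python3 - <<'E'
from h import *
im,d,P=cloud("top")
k,c=zblob(P,280,170,20,.165);print("knob",k,c,plane("top",k,.185))
v,u=np.mgrid[0:420,0:560];q=P.reshape(-1,3);r=np.hypot(q[:,0]-.615,q[:,1]-.017);m=(r>.025)&(r<.075)&(q[:,2]>.1)&(q[:,2]<.17)
A=np.c_[q[m][:,:2]-[.615,.017],np.ones(m.sum())];print("top plane",np.linalg.lstsq(A,q[m][:,2],rcond=None)[0])
a=cv2.resize(im[115:235,215:345][...,::-1],None,fx=3,fy=3)
im,d,P=cloud("scene")
b=cv2.resize(im[160:290,235:380][...,::-1],(400,360))
cv2.imwrite("pics/t4.png",np.hstack([a,b]))
E
```

```text
time: 25.22
eef_pos: [0.6177, 0.0163, 0.1525]
orientation: [-3.141, -0.001, 0.0]
force: [-0.2, -0.3, 0.2]
opening: 0.0509
finger_force: 0.0
time: 25.85
eef_pos: [0.6177, 0.016, 0.2194]
orientation: [-3.142, -0.002, 0.0]
force: [0.4, 0.6, 0.7]
opening: 0.0513
finger_force: 0.0
time: 26.48
eef_pos: [0.5778, -0.0538, 0.2468]
orientation: [3.141, 0.002, -0.001]
force: [0.0, -0.5, -0.8]
opening: 0.0514
finger_force: 0.0
time: 27.1
eef_pos: [0.5272, -0.1449, 0.247]
orientation: [3.14, 0.002, -0.006]
force: [-0.4, 0.3, 0.5]
opening: 0.0512
finger_force: 0.0
knob [279.68421053 165.32894737] 76 [[0.61468084 0.0164216 ]]
top plane [-0.00470296 -0.00138898  0.14601772]
```

View pics/t4.png

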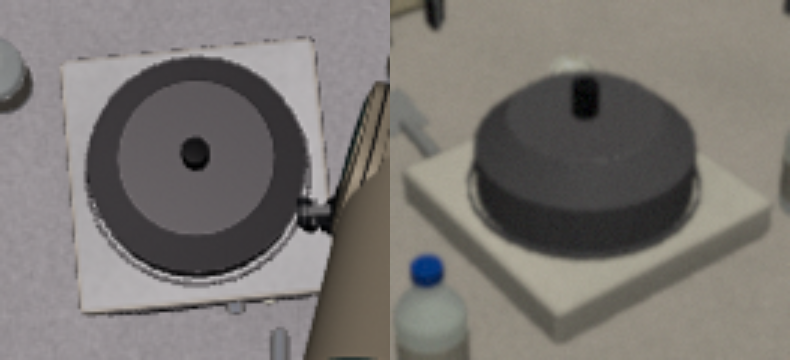

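The dome sits flat inside the collar. Its knob is at (195,153), its top is at z = 0.146 (0.145 expected) with under 0.3° of tilt, and its centre matches the collar's. Handing in.

```bash
python3 -c "from bench import robot; print(robot.hand_in())"
```

```text
the job is handed in; nothing more can be done
None
```

I stood the matching small jar in the bucket opposite the loaded one, set the dome flat on the deck inside its collar, and handed the job in at about 27 s; the judge's verdict was not shown.

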